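# Line up the kitchen tins by height

### The job

Line up the four wood-lidded steel tins by height on the wooden tray, one centred on each round cork mat: the tallest on the mat next to the tray's handle, then on down to the shortest at the far end. Keep the tins upright all the while, and leave the two shakers that stand among them where they are.

Things in the scene. Friction and masses are not known exactly. Their poses are not given: they have to be found in the camera images.
- tin_120: the tallest of four round steel tins with flat pale-wood lids: upright cylinder 54 mm in diameter, 120 mm high, straight sides, lid fixed, 100 to 190 g nominal; loose, stands on the worktop. Origin: centre of its underside; z up along its axis
- tin_100: the second tallest of four round steel tins with flat pale-wood lids: upright cylinder 50 mm in diameter, 100 mm high, straight sides, lid fixed, 100 to 190 g nominal; loose, stands on the worktop. Origin: centre of its underside; z up along its axis
- tin_80: the third tallest of four round steel tins with flat pale-wood lids: upright cylinder 46 mm in diameter, 80 mm high, straight sides, lid fixed, 100 to 190 g nominal; loose, stands on the worktop. Origin: centre of its underside; z up along its axis
- tin_60: the shortest of four round steel tins with flat pale-wood lids: upright cylinder 42 mm in diameter, 60 mm high, straight sides, lid fixed, 100 to 190 g nominal; loose, stands on the worktop. Origin: centre of its underside; z up along its axis
- mat_1: cork disc, 62 mm across, 3 mm thick, the one next to the tray's handle. The four alike mats are fixed in a straight row, 80 mm apart, on a fixed dark wooden tray, 315 x 78 mm, top 20 mm over the worktop, with a tongue-shaped handle with a round hole (pale) at one short end. Origin: centre of its underside; upper face 3 mm above that, 23 mm over the worktop; x along the row to the handle, z up
- mat_2: cork disc, 62 mm across, 3 mm thick, the one second from the handle. As mat_1 in all else. Origin: centre of its underside; upper face 3 mm above that, 23 mm over the worktop; x along the row to the handle, z up
- mat_3: cork disc, 62 mm across, 3 mm thick, the one third from the handle. As mat_1 in all else. Origin: centre of its underside; upper face 3 mm above that, 23 mm over the worktop; x along the row to the handle, z up
- mat_4: cork disc, 62 mm across, 3 mm thick, the one farthest from the handle. As mat_1 in all else. Origin: centre of its underside; upper face 3 mm above that, 23 mm over the worktop; x along the row to the handle, z up
- shaker_a: one of two alike steel and glass shakers, 44 mm in diameter, 89 mm high, with a black band and a metal top; stands loose among the tins, not part of the job. Origin: centre of its underside, z up
- shaker_b: one of two alike steel and glass shakers, 44 mm in diameter, 89 mm high, with a black band and a metal top; stands loose among the tins, not part of the job. Origin: centre of its underside, z up

How it is judged:
At the end, for the whole second after the job is handed in: Each tin stands upright (within 0.08 rad) and at rest on its own cork mat, its axis within 14 mm of the mat's centre: tallest on the mat next to the handle, then second tallest, third tallest, and the shortest on the mat farthest from the handle (horizontal distance between tin_120 and mat_1 below 0.014 m and z of tin_120 in the frame of mat_1 between -0.002 and 0.008 m and angle between each of tin_120, tin_100, tin_80, tin_60's own z axis and vertical below 0.08 rad and linear speed of each of tin_120, tin_100, tin_80, tin_60 below 0.02 m/s and horizontal distance between tin_100 and mat_2 below 0.014 m and z of tin_100 in the frame of mat_2 between -0.002 and 0.008 m and horizontal distance between tin_80 and mat_3 below 0.014 m and z of tin_80 in the frame of mat_3 between -0.002 and 0.008 m and horizontal distance between tin_60 and mat_4 below 0.014 m and z of tin_60 in the frame of mat_4 between -0.002 and 0.008 m); the robot touches nothing.
It fails at once if a tin is tipped over (more than 35 degrees) (angle between any of tin_120, tin_100, tin_80, tin_60's own z axis and vertical above 0.61 rad).
It fails at once if shaker a is moved more than 30 mm or knocked over (distance of shaker_a from where it was at the start of the episode above 0.03 m or angle between shaker_a's own z axis and vertical above 0.5 rad).
It fails at once if shaker b is moved more than 30 mm or knocked over (distance of shaker_b from where it was at the start of the episode above 0.03 m or angle between shaker_b's own z axis and vertical above 0.5 rad).
It also fails if it takes over 112 s, if anything falls off the work surface, if the arm or the gripper's body presses on something with over 40 N, if the wrist force passes 120 N, or if a joint passes its speed limit or range.

### The arm

A 7-joint arm with a two-finger parallel gripper is mounted at the origin on a cart in front of the work surface, level with it; the furniture and walls round the work are solid. World frame = base frame: x ahead of the robot, y to its left, z up, the work surface at z = 0. Lengths are in m, angles in rad, forces in N, time in s.
With the tool pointing down it reaches from about 0.4 to 0.85 m from the base axis. Payload 6.9 kg.
Tool frame: the origin (TCP) lies at the very end of the fingers, on their centre line; the grasp point (between the pads) lies robot.grip_point_offset behind it (robot.grip_point_offset is the distance from the TCP to the grasp point, in m); z points along the fingers, y is the line along which they close (so a half turn about z gives the same grasp; the last joint's range is limited). The gripper opens to 85 mm and grips with 20 to 120 N. Pads are 22 mm wide; open, the fingers measure 114 mm over their backs; the gripper's body (76 mm by 85 mm) begins 54 mm behind the grasp point. The pads swing forward as they close: fully open they stand 13 mm farther back than shut.
Start: joints at [1.411, 0.507, -0.238, 1.5, 0.126, 1.149, -0.155], TCP at [0.164, -0.603, 0.192] pointing down, gripper open.
Joint ranges: [-3.08, 3.08], [-0.24, 2.05], [-1.43, 1.35], [0, 2.5], [-1.52, 4.66], [0.17, 1.96], [-2.89, 2.89]. Speed limits (rad/s): [2.39, 2.39, 3.14, 3.14, 3.14, 3.14, 3.14].

### API

Orientations are given as a unit quaternion [x, y, z, w].
In Python, from bench import robot gives the robot as it stands. The module is installed in compiled form; this text tells all that it offers. Calls block until the motion is done:
- robot.goto(position, orientation): joint-space move of the TCP to a pose.
- robot.move_l(position, orientation=None, v=0.15, stop_force=None): straight line of the TCP; orientation=None keeps the orientation; v is the mean speed in m/s. With stop_force (N) it stops when the force on the tool has changed by that much, and returns True; else False.
- robot.move_joints(angles): joint-space move.
- robot.release() and robot.close_gripper(newtons=None): open the fingers fully, or close them until they stop; newtons is the grip in N (None keeps the last).
- robot.pause(seconds).
- robot.ik(position, orientation): joint angles nearest the present ones, or None.
- robot.camera(name): name is "side" or "top" or "wrist"; returns the picture (420x560x3 uint8, red, green, blue); there is no depth.
- robot.camera_info(name): a dict with "mtx" (3x3 intrinsics, pixels), "eye" and "orientation" of the camera in the world. Camera axes: x right, y down, z forward; pixel columns grow to the right and rows downward; lengths in m; the calibration is good to about 2 mm. A picture is of the moment at which its call begins: read the wrist's pose just before it. camera_info takes no time and is no camera call; for the wrist camera it gives the pose at the moment of the call.
A pose or a line that the arm cannot do raises robot.PlanningError and nothing moves.
- robot.sign_off(): hands the job in; it is judged then, once.
Trained networks look in the newest picture that a camera, given by its name, has taken for a name from the list of things; names that differ only in an ending like _2 or _b are one class to them, and where a whole thing is asked for, a point or a joint stands for the part that bears it (a point fixed in the world has none). Each returns a list of dicts, best first, with "p" (0 to 1); they miss things now and then, are a little off and sometimes report something else, mostly with a low value. They report only what shows in the picture. A call takes as long as a camera call.
- robot.boxes_of(camera, thing): "point" ([x, y, z] in m, in the coordinates of the camera as it stood for that picture, good to about 4 mm: the middle of the surface that is visible of it).
- robot.cut_out(camera, thing): "mask" (420x560 bool, what is visible of it).
- robot.spot_point(camera, thing): "point" ([x, y, z] in m, in the coordinates of the camera as it stood for that picture, good to about 4 mm: a listed point, or the origin of a listed thing).
Readings, each from a call of its own:
- robot.get_time_s(): time.
- robot.get_q(): joint angles.
- robot.get_dq(): joint speeds.
- robot.get_tau(): joint torques, N m.
- robot.get_eef_pos(): TCP position.
- robot.get_tcp_rot(): TCP orientation.
- robot.get_contact_force(): force on the tool from outside, world axes, zero at the start.
- robot.get_moment(): the same for the moment, N m.
- robot.get_finger_gap(): opening from 0.0 (shut) to 1.0 (fully open).
- robot.get_grip_force(): force on a finger pad.
Only numpy, scipy, OpenCV 4.12 (cv2) and the standard library are available. Lean on these libraries where they do the work, as an engineer would, in place of code of your own. Each camera call takes 0.05 s, during which the arm holds its last target. There are 200 camera calls.

## Working session

There is one attempt and no reset: what is moved stays moved. The work goes in short steps, each a Python script; the robot and the scene stay as the last script left them, time stands still between calls to the robot, and variables do not carry over. Pictures are saved under pics/ and viewed, at most 14 in all, crops included, and the job is handed in when it is done.

```bash
mkdir -p pics
cat > h.py <<'E'
from bench import robot
import numpy as np, cv2
from scipy.spatial.transform import Rotation as R
def cam(n):
    i=robot.camera_info(n); o=np.array(i["orientation"])
    Rm=R.from_quat(o).as_matrix() if o.size==4 else o.reshape(3,3)
    return np.array(i["mtx"]),np.array(i["eye"]),Rm
def w(n,p):
    K,e,Rm=cam(n); return e+Rm@np.array(p)
def px(n,P):
    K,e,Rm=cam(n); c=K@(Rm.T@(np.array(P)-e)); return c[:2]/c[2]
def ray(n,uv,z):
    K,e,Rm=cam(n); d=Rm@np.linalg.inv(K)@np.array([uv[0],uv[1],1.]); return e+d*(z-e[2])/d[2]
E
python3 - <<'E'
from h import *
np.set_printoptions(precision=3,suppress=True)
for c in ["top","side"]:
    im=robot.camera(c); cv2.imwrite(f"pics/{c}0.png",im[:,:,::-1])
    print(c,cam(c)[1])
    for t in ["tin_120","tin_100","tin_80","tin_60","mat_1","shaker_a"]:
        for m in ("spot_point",):
            for d in getattr(robot,m)(c,t)[:5]: print(t,round(d["p"],2),w(c,d["point"]),px(c,w(c,d["point"])))
print(robot.get_tcp_rot(),robot.grip_point_offset,robot.get_time_s())
E
```

```text
top [ 0.376 -0.035  1.143]
tin_120 0.84 [ 0.645 -0.272 -0.001] [387.221 179.653]
tin_120 0.7 [ 0.556 -0.281  0.002] [392.244 220.086]
tin_120 0.56 [ 0.446 -0.147 -0.003] [329.19 270.61]
tin_120 0.56 [ 0.558 -0.128  0.001] [320.362 217.615]
tin_100 0.84 [ 0.645 -0.272 -0.001] [387.221 179.653]
tin_100 0.7 [ 0.556 -0.281  0.002] [392.244 220.086]
tin_100 0.56 [ 0.446 -0.147 -0.003] [329.19 270.61]
tin_100 0.56 [ 0.558 -0.128  0.001] [320.362 217.615]
tin_80 0.84 [ 0.645 -0.272 -0.001] [387.221 179.653]
tin_80 0.7 [ 0.556 -0.281  0.002] [392.244 220.086]
tin_80 0.56 [ 0.446 -0.147 -0.003] [329.19 270.61]
tin_80 0.56 [ 0.558 -0.128  0.001] [320.362 217.615]
tin_60 0.84 [ 0.645 -0.272 -0.001] [387.221 179.653]
tin_60 0.7 [ 0.556 -0.281  0.002] [392.244 220.086]
tin_60 0.56 [ 0.446 -0.147 -0.003] [329.19 270.61]
tin_60 0.56 [ 0.558 -0.128  0.001] [320.362 217.615]
mat_1 0.93 [0.43  0.058 0.018] [231.551 275.746]
mat_1 0.81 [0.565 0.146 0.021] [191.499 210.577]
mat_1 0.59 [0.639 0.19  0.02 ] [172.549 176.505]
shaker_a 0.82 [ 0.453 -0.295  0.   ] [399.183 268.425]
shaker_a 0.82 [ 0.647 -0.12
[... 553 characters left out ...]
.441 -0.146  0.001] [348.687 200.988]
tin_80 0.66 [ 0.646 -0.268  0.002] [280.035 155.074]
tin_80 0.61 [ 0.554 -0.279  0.   ] [315.333 159.932]
tin_60 0.97 [ 0.56  -0.124 -0.002] [295.946 196.958]
tin_60 0.85 [ 0.441 -0.146  0.001] [348.687 200.988]
tin_60 0.66 [ 0.646 -0.268  0.002] [280.035 155.074]
tin_60 0.61 [ 0.554 -0.279  0.   ] [315.333 159.932]
mat_1 0.91 [0.57  0.149 0.019] [250.02  276.966]
mat_1 0.9 [0.633 0.194 0.02 ] [208.047 286.715]
mat_1 0.77 [0.431 0.066 0.018] [333.592 263.768]
mat_1 0.66 [0.502 0.108 0.02 ] [291.715 269.653]
shaker_a 0.93 [ 0.646 -0.123 -0.001] [261.048 189.423]
shaker_a 0.6 [ 0.456 -0.285 -0.003] [353.729 166.942]
[ 0.991  0.132 -0.    -0.   ] 0.0187 0.7
```

View pics/top0.png

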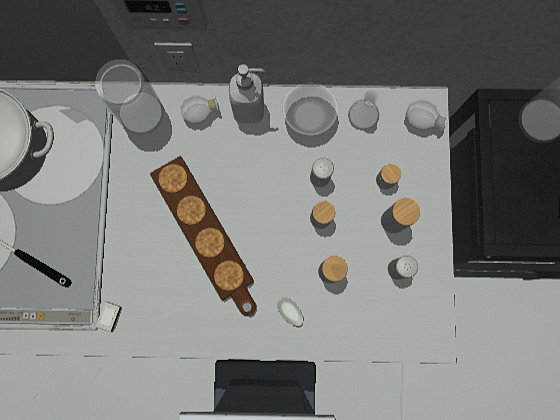

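View pics/side0.png

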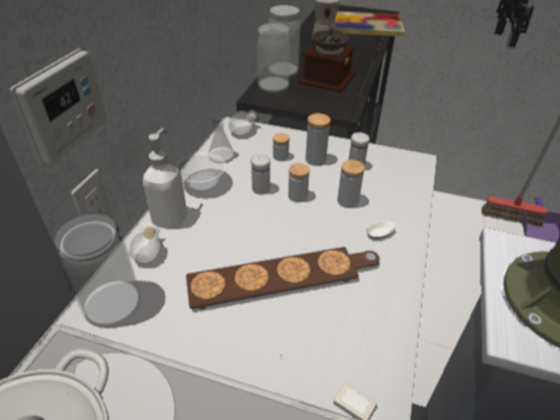

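Top view: the handle is at (248,305), at the near end. The tins are at (390,174) = 60, (406,212) = 120, (323,212) = 80 and (335,268) = 100. The shakers are at (322,170) and (405,267). The side view shows the same height order. Next I'll refine the lid and mat centres by colour and check reach.

```bash
cat > m.py <<'E'
from h import *
np.set_printoptions(precision=4,suppress=True)
H={"tin_120":.12,"tin_100":.10,"tin_80":.08,"tin_60":.06}
G={"tin_120":(.555,-.28),"tin_100":(.444,-.147),"tin_80":(.559,-.126),"tin_60":(.645,-.27)}
MG=np.array([[.431,.062],[.50,.106],[.567,.148],[.636,.192]])
def blob(n,im,P,r=.033):
    """centroid of cork/lid-coloured pixels about world point P, put on P's height"""
    hsv=cv2.cvtColor(im,cv2.COLOR_RGB2HSV)
    m=cv2.inRange(hsv,(8,90,110),(25,255,255))
    m=cv2.morphologyEx(m,cv2.MORPH_OPEN,np.ones((2,2)))
    for _ in range(3):
        u=px(n,P); rr=np.linalg.norm(px(n,np.array(P)+[0,r,0])-u)
        k=np.zeros(m.shape,np.uint8); cv2.circle(k,tuple(int(round(a)) for a in u),int(round(rr)),1,-1)
        ys,xs=np.nonzero(m*k)
        if len(xs)<20: return None,len(xs)
        P=ray(n,(xs.mean(),ys.mean()),P[2])
    return P,len(xs)
def measure(tins=G):
    ims={n:robot.camera(n) for n in("top","side")}
    T={t:{n:blob(n,ims[n],[*tins[t],H[t]]) for n in ims} for t in tins}
    M=[{n:blob(n,ims[n],[*p,.023],.036) for n in ims} for p in MG]
    return T,M
E
python3 - <<'E'
from m import *
T,M=measure()
for k in T: print(k,T[k])
for k in M: print(k)
d=MG[0]-MG[3]; a=np.arctan2(d[1],d[0])
for yaw in (a,a+np.pi):
    q=(R.from_euler('z',yaw)*R.from_euler('x',np.pi)).as_quat()
    for p in list(G.values())+list(MG):
        for z in (.04,.1,.30): 
            s=robot.ik([*p,z],q)
            print(z,p,None if s is None else np.round(s,2)) if (s is None or z==.3) else 0
E
```

```text
tin_120 {'top': (array([ 0.5525, -0.2838,  0.12  ]), 571), 'side': (array([ 0.5539, -0.2725,  0.12  ]), 175)}
tin_100 {'top': (array([ 0.4419, -0.149 ,  0.1   ]), 499), 'side': (array([ 0.4418, -0.1379,  0.1   ]), 222)}
tin_80 {'top': (array([ 0.5549, -0.1292,  0.08  ]), 378), 'side': (array([ 0.553 , -0.1176,  0.08  ]), 195)}
tin_60 {'top': (array([ 0.641 , -0.2685,  0.06  ]), 293), 'side': (array([ 0.6384, -0.2549,  0.06  ]), 113)}
{'top': (array([0.4288, 0.0618, 0.023 ]), 682), 'side': (array([0.4293, 0.0689, 0.023 ]), 637)}
{'top': (array([0.497 , 0.1036, 0.023 ]), 669), 'side': (array([0.4977, 0.1107, 0.023 ]), 689)}
{'top': (array([0.565 , 0.1456, 0.023 ]), 645), 'side': (array([0.5646, 0.1519, 0.023 ]), 754)}
{'top': (array([0.6332, 0.1873, 0.023 ]), 631), 'side': (array([0.6328, 0.1941, 0.023 ]), 797)}
0.3 (0.555, -0.28) [ 1.04  0.65 -1.23  1.3   0.6   1.58  2.03]
0.3 (0.444, -0.147) [ 1.15  0.34 -1.22  1.69  0.33  1.35  2.01]
0.3 (0.559, -0.126) [ 0.87  0.56 -1.22  1.44  0.52  1.5   1.8 ]
0.3 (0.645, -0.27) [ 0.84  0.78 -1.23  1.05  0.73  1.72  2.  ]
0.3 [0.431 0.062] [ 0.76  0.26 -1.22  1.75  0.25  1.31  1.62]
0.3 [0.5   0.106] [ 0.54  0.44 -1.22  1.59  0.41  1.41  1.41]
0.3 [0.567 0.148] [ 0.37  0.58 -1.22  1.4   0.55  1.53  1.31]
0.3 [0.636 0.192] [ 0.21  0.72 -1.23  1.17  0.67  1.66  1.29]
0.3 (0.555, -0.28) [ 0.69  0.46 -0.45  1.31  0.2   1.42 -0.75]
0.3 (0.444, -0.147) [ 0.81  0.22 -0.68  1.69  0.14  1.29 -0.91]
0.3 (0.559, -0.126) [ 0.64  0.42 -0.73  1.44  0.28  1.39 -1.1 ]
0.3 (0.645, -0.27) [ 0.56  0.6  -0.43  1.06  0.24  1.53 -0.81]
0.3 [0.431 0.062] [ 0.69  0.22 -1.11  1.75  0.21  1.29 -1.47]
0.3 [0.5   0.106] [ 0.53  0.43 -1.2   1.59  0.4   1.4  -1.71]
0.3 [0.567 0.148] [ 0.38  0.61 -1.28  1.4   0.58  1.55 -1.86]
0.3 [0.636 0.192] [ 0.2   0.71 -1.2   1.17  0.66  1.65 -1.84]
```

Run:
```python
from m import *
d=MG[0]-MG[3]; a=np.arctan2(d[1],d[0])+np.pi
q=(R.from_euler('z',a)*R.from_euler('x',np.pi)).as_quat()
np.save("q.npy",q)
robot.goto([.50,-.22,.38],q); robot.pause(.4)
im=robot.camera("wrist"); cv2.imwrite("pics/w1.png",im[:,:,::-1]); print(cam("wrist"))
for t in G: print(t,blob("wrist",im,[*G[t],H[t]]))
robot.goto([.5,.08,.38],q); robot.pause(.4)
im=robot.camera("wrist"); cv2.imwrite("pics/w2.png",im[:,:,::-1]); print(cam("wrist"))
for t in MG: print(t,blob("wrist",im,[*t,.023],.036))
cv2.imwrite("pics/w.png",np.hstack([cv2.resize(cv2.imread(f"pics/w{i}.png"),(400,300)) for i in(1,2)]))
print(robot.get_q(),robot.get_time_s())
```

```text
(array([[360.8499,   0.    , 280.115 ],
       [  0.    , 360.8499, 206.7424],
       [  0.    ,   0.    ,   1.    ]]), array([ 0.5616, -0.1803,  0.5624]), array([[ 0.5355, -0.8097, -0.2401],
       [-0.8445, -0.5137, -0.1512],
       [-0.001 ,  0.2838, -0.9589]]))
tin_120 (array([ 0.5557, -0.2817,  0.12  ]), 1419)
tin_100 (array([ 0.4453, -0.1475,  0.1   ]), 1069)
tin_80 (array([ 0.5581, -0.1274,  0.08  ]), 1011)
tin_60 (array([ 0.6441, -0.2665,  0.06  ]), 758)
(array([[360.8499,   0.    , 280.115 ],
       [  0.    , 360.8499, 206.7424],
       [  0.    ,   0.    ,   1.    ]]), array([0.5618, 0.1195, 0.5624]), array([[ 0.5352, -0.8098, -0.2402],
       [-0.8447, -0.5134, -0.1511],
       [-0.001 ,  0.2838, -0.9589]]))
[0.431 0.062] (array([0.4316, 0.0637, 0.023 ]), 1038)
[0.5   0.106] (array([0.4986, 0.1081, 0.023 ]), 1009)
[0.567 0.148] (array([0.5679, 0.148 , 0.023 ]), 1271)
[0.636 0.192] (array([0.6354, 0.1895, 0.023 ]), 1338)
[ 0.3189  0.2649 -0.7301  1.4235  0.1757  1.5195 -1.4089] 4.8083
```

View pics/w.png

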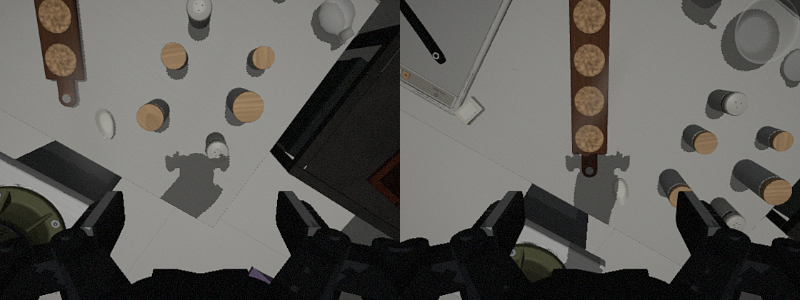

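The wrist view confirms the layout and agrees with the top camera to about 3 mm. I'll average the two and move tin_120 first.

```bash
cat > p.py <<'E'
from m import *
q=np.load("q.npy"); off=robot.grip_point_offset
TP={"tin_120":(.5545,-.282),"tin_100":(.444,-.148),"tin_80":(.557,-.128),"tin_60":(.643,-.267)}
MP={"tin_120":(.430,.0637),"tin_100":(.498,.1067),"tin_80":(.5665,.148),"tin_60":(.6345,.1895)}
def pick_place(t):
    h=H[t]; z=h-.022-off; hi=z+.17; (x,y),(u,v)=TP[t],MP[t]
    robot.goto([x,y,max(hi,.24)],q)
    robot.move_l([x,y,z+.05],v=.2)
    if robot.move_l([x,y,z],v=.08,stop_force=8): raise SystemExit("touch on descent %s"%robot.get_eef_pos())
    robot.close_gripper(35); g=robot.get_finger_gap()
    robot.move_l([x,y,hi],v=.15)
    print(t,"gap",g,robot.get_finger_gap(),"grip",robot.get_grip_force())
    robot.move_l([u,v,hi],v=.2); robot.pause(.2)
    robot.move_l([u,v,z+.023+.012],v=.15)
    hit=robot.move_l([u,v,z+.023-.004],v=.02,stop_force=4)
    print("hit",hit,robot.get_eef_pos()[2]-z-.023)
    robot.release(); robot.pause(.3)
    robot.move_l([u,v,hi],v=.15); print("t",robot.get_time_s())
E
python3 - <<'E'
from p import *
pick_place("tin_120")
T,M=measure({"tin_120":MP["tin_120"]}); print(T,M[1:])
cv2.imwrite("pics/t1.png",robot.camera("top")[:,:,::-1])
E
```

```text
tin_120 gap 0.0008907808191059673 0.00039036651476106657 grip 0.0
hit False -0.003953439316474523
t 16.25
{'tin_120': {'top': (array([0.4309, 0.0339, 0.12  ]), 124), 'side': (None, 0)}} [{'top': (None, 0), 'side': (array([0.4977, 0.1107, 0.023 ]), 698)}, {'top': (None, 0), 'side': (array([0.5645, 0.152 , 0.023 ]), 762)}, {'top': (array([0.6351, 0.189 , 0.023 ]), 589), 'side': (array([0.6329, 0.1941, 0.023 ]), 805)}]
```

View pics/t1.png

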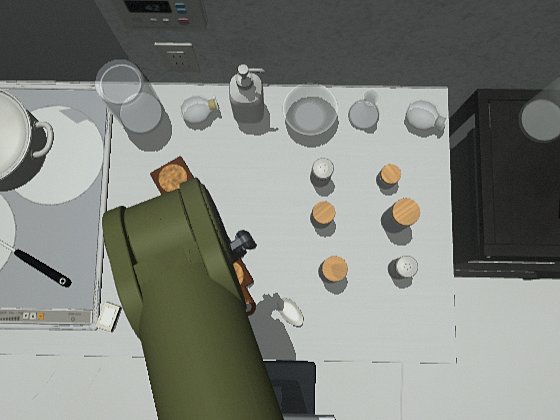

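The fingers shut on nothing and tin_120 is still at (406,212), unmoved. I'll check the true gripper position before trying again.

Run:
```python
from p import *
e=robot.get_eef_pos(); print(e,R.from_quat(robot.get_tcp_rot()).as_matrix(),robot.get_finger_gap())
print(px("top",e),px("side",e),px("wrist",e))
robot.goto([.52,-.22,.30],q); e=np.array(robot.get_eef_pos())
a=robot.camera("side").copy(); b=robot.camera("wrist").copy(); c=robot.camera("top").copy()
for n,i in(("side",a),("wrist",b),("top",c)):
    u=px(n,e); print(n,u); cv2.circle(i,(int(u[0]),int(u[1])),4,(255,0,0),1)
    cv2.imwrite(f"pics/d_{n}.png",i[:,:,::-1])
cv2.imwrite("pics/d.png",np.hstack([cv2.resize(i,(400,300)) for i in(a,c)])[:,:,::-1])
```

```text
[0.4296 0.0636 0.2486] [[ 0.8444  0.5357 -0.0015]
 [ 0.5357 -0.8444  0.0001]
 [-0.0012 -0.0009 -1.    ]] 1.0069970195945954
[216.6476 268.9549] [348.2123 164.8139] [281.4504 241.0584]
side [334.1354  57.0902]
wrist [281.169  240.7543]
top [392.7167 212.9413]
```

View pics/d.png

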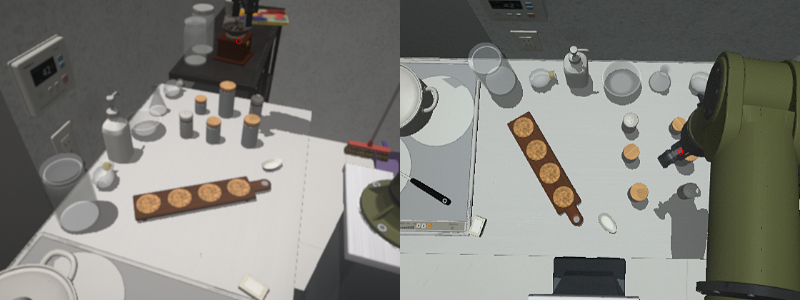

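Run:
```python
import cv2,numpy as np
a=cv2.imread("pics/d_side.png")[0:150,230:430]; b=cv2.imread("pics/d_wrist.png")
cv2.imwrite("pics/d2.png",np.hstack([cv2.resize(a,(400,300)),cv2.resize(b,(400,300))]))
```

```text
(no output)
```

View pics/d2.png

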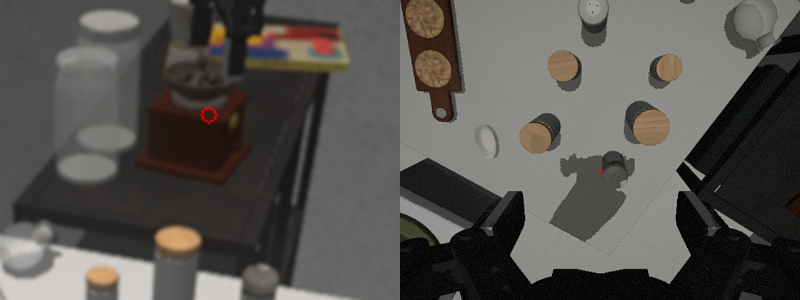

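In the side view the real fingertips are near (338,33), while the reported TCP projects to (334,57). The tips are therefore several cm behind the reported TCP. I'll measure the offset with a gentle touch on empty worktop.

Run:
```python
from p import *
e=np.array(robot.get_eef_pos()); Rt=R.from_quat(robot.get_tcp_rot()).as_matrix()
for b in (0,.013,.03,.045,.06):
    P=e-Rt[:,2]*b; K,c,Rm=cam("wrist"); print(b,px("wrist",P),px("side",P),(Rm.T@(P-c))[2])
print(robot.get_time_s())
robot.goto([.50,-.03,.15],q); robot.close_gripper(20)
robot.move_l([.50,-.03,.03],v=.15)
try:
    print(robot.move_l([.50,-.03,-.07],v=.03,stop_force=4),robot.get_eef_pos(),robot.get_contact_force())
except robot.PlanningError as x: print("plan",x)
im=robot.camera("side"); cv2.imwrite("pics/s2.png",cv2.resize(im[60:270,200:480,::-1],(800,600)))
print(px("side",robot.get_eef_pos()),robot.get_time_s())
```

```text
0 [281.4732 241.0629] [334.1519  56.9182] 0.19575041254484535
0.013 [281.5424 250.6602] [334.7708  50.5538] 0.18328484481538582
0.03 [281.6486 265.3726] [335.5983  42.0448] 0.16698371778455412
0.045 [281.761  280.9644] [336.346   34.3556] 0.1526003704044085
0.06 [281.8969 299.8012] [337.1109  26.4903] 0.13821702302426292
17.7083
True [ 0.5    -0.0301 -0.0396] [-0.5835  0.902  10.0416]
[309.7383 242.0567] 22.5583
```

View pics/s2.png

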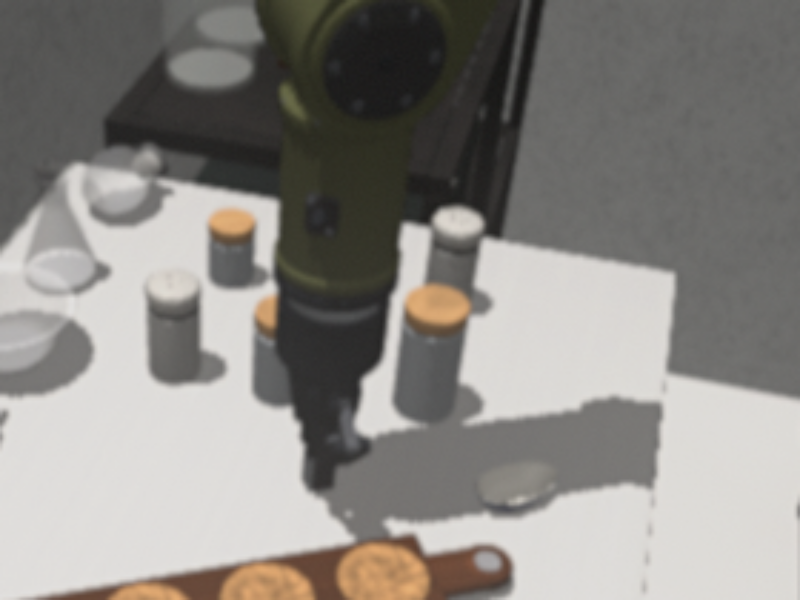

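The closed tips touch the table at a reported z of −0.0396, so they sit 39 mm behind the stated TCP. There's no sideways error. I'll lower the grasps by that amount.

```bash
sed -i 's/z=h-.022-off;/z=h-.027-off-.039;/; s/print(t,"gap"/if g<.15: robot.release(); raise SystemExit("missed")\n    print(t,"gap"/' p.py
python3 - <<'E'
from p import *
robot.move_l([.50,-.03,.15]); robot.release()
pick_place("tin_120")
robot.goto([.50,-.22,.34],q); robot.pause(.3)
n=robot.camera("wrist"); print({t:blob("wrist",n,[*TP[t],H[t]]) for t in TP})
T,M=measure({"tin_120":MP["tin_120"]}); print(T)
cv2.imwrite("pics/t2.png",robot.camera("top")[:,:,::-1])
E
```

```text
tin_120 gap 0.6266483663167902 0.6230841685419781 grip 36.982882618904114
hit True 0.0004326237793651558
t 34.875
{'tin_120': (None, 0), 'tin_100': (array([ 0.4453, -0.1476,  0.1   ]), 1271), 'tin_80': (array([ 0.5582, -0.1276,  0.08  ]), 1201), 'tin_60': (array([ 0.6442, -0.2668,  0.06  ]), 902)}
{'tin_120': {'top': (array([0.4301, 0.0631, 0.12  ]), 668), 'side': (array([0.431 , 0.0458, 0.12  ]), 468)}}
```

View pics/t2.png

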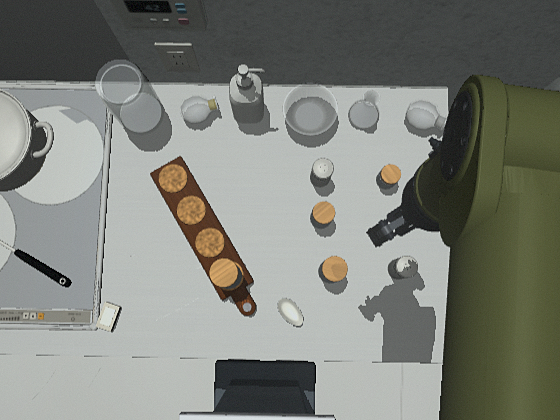

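tin_120 stands on mat_1 at (227,272), within about 2 mm. I'll do the other three now.

Run:
```python
from p import *
for t in ("tin_100","tin_80","tin_60"): pick_place(t)
robot.goto([.50,-.25,.34],q)
H={k:v+.023 for k,v in H.items()}
im=robot.camera("top")
for t in MP:
    P,n=blob("top",im,[*MP[t],H[t]],.03); print(t,P,n,P[:2]-MP[t])
cv2.imwrite("pics/f_top.png",cv2.resize(im[140:330,120:440,::-1],(800,475)))
s=robot.camera("side"); cv2.imwrite("pics/f_side.png",s[:,:,::-1]); print(robot.get_time_s())
```

```text
tin_100 gap 0.5794012554796263 0.5756520850717418 grip 36.53848126530647
hit True 0.0003377880853657339
t 45.875
tin_80 gap 0.5294417196090736 0.5270452560714264 grip 35.9526564180851
hit True 0.0003735227192761953
t 55.775
tin_60 gap 0.487534360277631 0.48231956274102006 grip 35.49173444509506
hit True 0.0005935177337160688
t 67.325
tin_120 [0.4288 0.0611 0.143 ] 659 [-0.0012 -0.0026]
tin_100 [0.4962 0.1048 0.123 ] 532 [-0.0018 -0.0019]
tin_80 [0.5644 0.1458 0.103 ] 442 [-0.0021 -0.0022]
tin_60 [0.6311 0.1863 0.083 ] 369 [-0.0034 -0.0032]
69.2417
```

View pics/f_top.png

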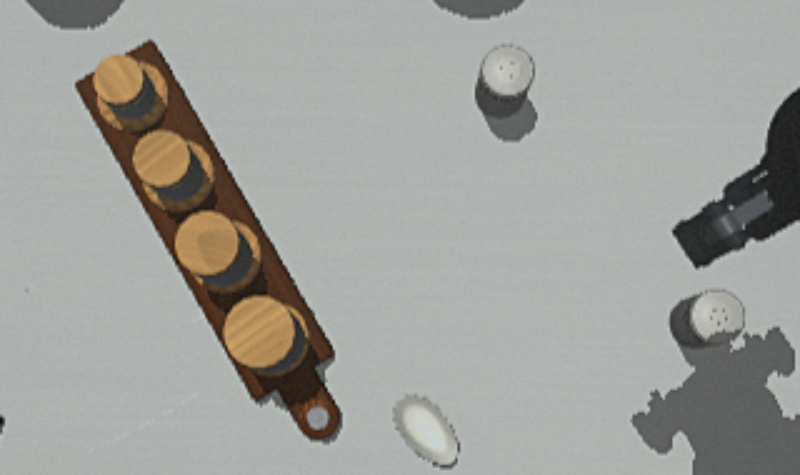

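View pics/f_side.png

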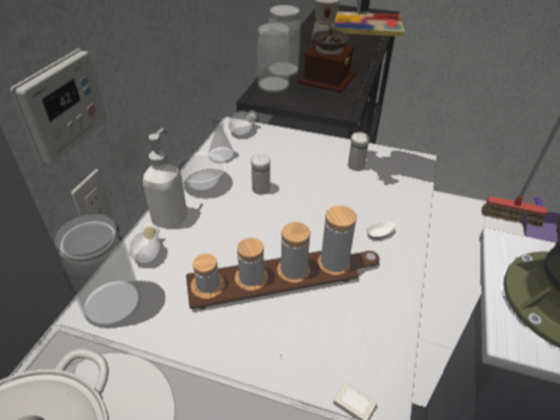

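Both views show all four tins upright on their mats, descending in height from the handle. The side view has them at (339,240), (295,252), (251,264) and (206,275). The shakers haven't moved, and the arm is clear.

```bash
python3 -c "
from bench import robot; print(robot.sign_off())"
```

```text
the job is handed in; nothing more can be done
None
```

All four tins stand upright on their cork mats, tallest at the handle down to shortest, within about 5 mm of centre by the top camera; both shakers stayed put and the job was handed in at about 69 s, with no verdict shown.

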